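Shut the microscope objective case

ROBOT

A 6-joint arm with a two-finger parallel gripper is mounted at the origin on the work surface. World frame = base frame: x ahead of the robot, y to its left, z up, the work surface at z = 0. Lengths are in m, angles in degrees, forces in N, time in s.
With the tool pointing down it reaches from about 0.35 to 0.875 m from the base axis. Payload 4.2 kg.
Tool frame: the origin (TCP) lies midway between the tips of the shut fingers; the grasp point (between the pads) lies 19 mm behind it; z points along the fingers, y is the line along which they close (so a half turn about z gives the same grasp; the last joint's range is limited). The gripper opens to 87 mm and grips with 3 to 60 N. Pads are 19 mm wide; open, the fingers measure 117 mm over their backs; the gripper's body (75 mm by 190 mm) begins 51 mm behind the grasp point.
Start: joints at [-56.287, 22.042, 0.453, 0, -68.411, -14.817], TCP at [0.202, -0.591, 0.223] pointing down, gripper open.
Joint ranges: [-179.83, 179.83], [-69.29, 118.12], [-61.27, 80.66], [-181.25, 117.63], [-171.15, -9.14], [-177.46, 177.46]. Speed limits (degrees/s): [159.86, 159.86, 180, 180, 180, 180].

INTERFACE

Orientations are given as [roll, pitch, yaw] about the fixed x, y, z axes, in that order (R = Rz(yaw) Ry(pitch) Rx(roll)).
In Python, from workcell import env gives the robot as it stands. The module is installed in compiled form; this text tells all that it offers. Calls block until the motion is done:
- env.goto(position, orientation): joint-space move of the TCP to a pose.
- env.move_straight(position, rotation=None, rate=0.15, force_limit=None): straight line of the TCP; rotation=None keeps the orientation; rate is the mean speed in m/s. With force_limit (N) it stops when the force on the tool has changed by that much, and returns True; else False.
- env.set_joints(angles): joint-space move.
- env.gripper_to(opening, grasp_force=None): opening from 0.0 (shut) to 1.0 (fully open); grasp_force is the grip in N (None keeps the last); returns when the fingers have stopped.
- env.dwell(seconds).
- env.inverse_kinematics(position, orientation): joint angles nearest the present ones, or None.
- env.read_state(): the state.
- env.grab_frame(name): name is "scene" or "side" or "wrist"; returns a dict with "image" (420x560x3 uint8, blue, green, red), "fx", "fy", "cx", "cy" (pixels), "D" ([k1, k2, p1, p2, k3] as OpenCV has them; the pictures are not rectified), "position" and "orientation" of the camera in the world. Camera axes: x right, y up, looking along -z (the intrinsics and any distortion apply to the point x, -y, -z); pixel columns grow to the right and rows downward; lengths in m; the calibration is good to about 2 mm. A picture is of the moment at which its call begins. There is no depth.
A pose or a line that the arm cannot do raises env.Unreachable and nothing moves.
- env.close_job(): hands the job in; it is judged then, once.
Trained networks look in a picture, given as the dict that the camera call returned (one of the last four; its "shot" number tells which), for a name from the list of things; names that differ only in an ending like _2 or _b are one class to them, and where a whole thing is asked for, a point or a joint stands for the part that bears it (a point fixed in the world has none). Each returns a list of dicts, best first, with "score" (0 to 1); they miss things now and then, are a little off and sometimes report something else, mostly with a low value. They report only what shows in the picture. A call takes as long as a camera call.
- env.search_frame(picture, thing): "xyz" ([x, y, z] in m, in world coordinates, good to about 4 mm: the middle of the surface that is visible of it).
- env.trace(picture, thing): "mask" (420x560 bool, what is visible of it).
The state is a dict: "clock": time; "joint_positions": joint angles; "qvel": joint speeds; "joint_torque": joint torques, N m; "position": TCP position; "tool_rot": TCP orientation; "force": force on the tool from outside, world axes, zero at the start; "wrist_torque": the same for the moment, N m; "opening": opening from 0.0 (shut) to 1.0 (fully open); "finger_force": force on a finger pad.
Only numpy, scipy, OpenCV 4.12 (cv2) and the standard library are available. Lean on these libraries where they do the work, as an engineer would, in place of code of your own. Each camera call takes 0.05 s, during which the arm holds its last target. There are 200 camera calls.

TASK

Put the microscope's objective case away: first fold the standing metal retainer flap down flat over the objectives, and only then swing the hinged cover all the way shut over it. Push gently with the fingertips or the outside of the fingers, grip and lift nothing, and leave the objectives and everything else on the bench where they are.

Things in the scene. Friction and masses are not known exactly. Their poses are not given: they have to be found in the camera images.
- case: Grey plastic objective case, an open tray 170 (its x) x 220 (its y) x 70 mm high with 6 mm walls, fixed to the bench; inside is dark foam with six round wells. Origin: centre of its underside, on the bench. Its own +x axis points to the side where the cover is hinged, which is roughly the robot's left (world +y, give or take 32 degrees); the flap is hinged at the opposite (-x) side; both hinges run along its y axis.
- cover (a joint): Angle of the grey plastic cover, rad: 0 = shut, lying level on the tray's rim; about 1.57 = standing upright; stop at 1.95. Starts open, upright or leaning outwards (1.6 to 1.85). The hinge is stiff: the cover stays wherever it is left and must be pushed all the way; about 2 N at its free edge moves it, and it meets a slightly soft stop when shut.
- cover_hinge (a point): Point on the cover's hinge line, at the middle of its length: in the case's frame x = +85, y = 0, z = 70.5 mm. The cover is a flat plate 170 mm from hinge to free edge, 220 mm wide along the hinge, 10 mm thick; the hinge line lies in its inner face, so its outer face is 10 mm from the hinge line (z = 80.5 mm when shut).
- cover_edge (a point): Middle of the cover's free edge, on its outer face (170 mm from the hinge line).
- flap (a joint): Angle of the retainer flap, rad: 0 = folded down flat, level, over the objectives just below the tray's rim; about 1.57 = standing upright; stop at 1.85. Starts standing (1.3 to 1.75). The hinge is stiff: the flap stays wherever it is left; about 1 N at its free edge moves it, and it meets a slightly soft stop when flat.
- flap_hinge (a point): Point on the flap's hinge line, at the middle of its length: in the case's frame x = -72, y = 0, z = 62 mm. The flap is a plain aluminium plate 120 mm from hinge to free edge, 190 mm wide along the hinge, 4 mm thick. It folds down towards the case's +x, that is towards the cover's hinge; its top face when flat is 4 mm above the hinge line (4 mm below the tray's rim).
- flap_edge (a point): Middle of the flap's free edge, on the face that is its outside when standing and its top when folded (120 mm from the hinge line).
- objective_a: Loose steel microscope objective, 27 mm diameter, 43 mm tall, standing in a foam well of the case with its top 57 mm above the bench, under where the flap folds down. Origin: centre of its underside. Leave it there.
- objective_b: Loose steel microscope objective, 27 mm diameter, 43 mm tall, standing in a foam well of the case with its top 57 mm above the bench, under where the flap folds down. Origin: centre of its underside. Leave it there.
- objective_c: Loose steel microscope objective, 27 mm diameter, 43 mm tall, standing in a foam well of the case with its top 57 mm above the bench, under where the flap folds down. Origin: centre of its underside. Leave it there.
- oil_bottle: Small amber bottle, 32 mm diameter, 65 mm tall, loose, beside the case on its -y end (away from the robot). Origin: centre of its underside. Leave it alone.
- eyepiece: Eyepiece with cream barrel, 34 mm diameter, 60 mm tall, standing loose beside the case on its -y end. Origin: centre of its underside. Leave it alone.
- beaker: Glass beaker, 68 mm diameter, 85 mm tall, loose on the bench. Origin: centre of its underside. Leave it alone.
- petri_dish: Closed clear dish, 88 mm diameter, 16 mm tall, loose on the bench. Origin: centre of its underside. Leave it alone.
- stain_jar: Glass jar with white cap, 52 mm diameter, 75 mm tall, loose on the bench. Origin: centre of its underside. Leave it alone.
- slide_box: White plastic slide box, 85 x 80 x 32 mm, loose on the bench. Origin: centre of its underside. Leave it alone.

How it is judged (in metres and radians):
On the way, in this order (a step that is already met when the one before it is completed fails the run):
1. the flap is folded down flat while the cover still stands open (value of joint flap below 0.07 rad and value of joint cover above 1 rad), for 0.2 s.
2. the cover is swung shut over the folded flap (value of joint flap below 0.07 rad and value of joint cover below 0.035 rad), for 0.2 s.
At the end, for the whole second after the job is handed in: The flap is within 0.07 rad of flat and the cover within 0.035 rad of fully shut (6 mm at its free edge), at rest; the objectives are within 15 mm, and the things on the bench within 30 mm, of where they started (all of step 2 and velocity of joint cover below 0.05 rad/s and distance of each of objective_a, objective_b, objective_c from where it was at the start of the episode below 0.015 m and distance of each of oil_bottle, eyepiece, beaker, petri_dish, stain_jar, slide_box from where it was at the start of the episode below 0.03 m); the robot touches nothing.
It fails at once if the cover is lowered past half way while the flap is not folded down (value of joint cover below 0.8 rad and value of joint flap above 0.2 rad).
It fails at once if an objective is lifted or pushed out of its well (moved more than 15 mm) (distance of any of objective_a, objective_b, objective_c from where it was at the start of the episode above 0.015 m).
It fails at once if a thing on the bench is lifted, carried or knocked away (moved more than 30 mm) (distance of any of oil_bottle, eyepiece, beaker, petri_dish, stain_jar, slide_box from where it was at the start of the episode above 0.03 m).
It fails at once if the cover or the flap is gripped or shoved hard (the fingers' contact force on it exceeds 45 N) (contact force between the fingers and cover above 45 N or contact force between the fingers and flap above 45 N).
It also fails if it takes over 58 s, if anything falls off the work surface, if the arm or the gripper's body presses on something with over 40 N, if the wrist force passes 120 N, or if a joint passes its speed limit or range.

## Working session

There is one attempt and no reset: what is moved stays moved. The work goes in short steps, each a Python script; the robot and the scene stay as the last script left them, time stands still between calls to the robot, and variables do not carry over. Pictures are saved under pics/ and viewed, at most 10 in all, crops included, and the job is handed in when it is done.

```bash
mkdir -p pics
python3 - <<'E'
from workcell import env
import cv2,numpy as np
s=env.grab_frame("scene"); d=env.grab_frame("side")
cv2.imwrite("pics/s0.png",s["image"]);cv2.imwrite("pics/d0.png",d["image"])
for n,p in (("scene",s),("side",d)):
    print(n,p["fx"],p["cx"],p["cy"],p["D"],p["position"],p["orientation"])
    for t in ["case","cover","flap","cover_hinge","cover_edge","flap_hinge","flap_edge","objective_a","oil_bottle","eyepiece","beaker","petri_dish","stain_jar","slide_box"]:
        try: print(t,[(np.round(r["xyz"],3).tolist(),round(r["score"],2)) for r in env.search_frame(p,t)][:4])
        except Exception as e: print(t,e)
print(env.read_state()["clock"],env.read_state()["tool_rot"])
E
```

```text
scene 415.2263164963284 272.32970842511105 210.6283551742125 [0.03709274 0.         0.         0.         0.        ] [ 1.17300967 -0.68642486  0.75921625] [54.16952051  1.22137693 42.42231879]
case [([0.601, 0.018, 0.088], 0.9)]
cover [([0.602, 0.05, 0.165], 0.8)]
flap [([0.578, -0.135, 0.129], 0.57)]
cover_hinge [([0.599, 0.048, 0.162], 0.74)]
cover_edge [([0.6, 0.048, 0.164], 0.88)]
flap_hinge [([0.577, -0.133, 0.129], 0.76)]
flap_edge [([0.575, -0.134, 0.129], 0.68), ([0.628, -0.389, 0.053], 0.21)]
objective_a []
oil_bottle [([0.748, -0.036, 0.038], 0.58)]
eyepiece [([0.44, 0.403, 0.037], 0.71), ([0.735, -0.096, 0.048], 0.63)]
beaker [([0.413, -0.379, 0.058], 0.88)]
petri_dish [([0.636, 0.383, 0.015], 0.82), ([0.409, -0.377, 0.06], 0.51)]
stain_jar [([0.635, 0.387, 0.019], 0.65), ([0.629, -0.389, 0.056], 0.55)]
slide_box [([0.44, 0.408, 0.035], 0.69), ([0.574, -0.137, 0.128], 0.68), ([0.634, 0.384, 0.019], 0.67)]
side 430.74694915027095 281.2893766619732 212.2060203109577 [-0.13937704  0.          0.          0.          0.        ] [-0.20633407  0.78678936  0.87891722] [  54.26568968   -0.52918536 -135.88828039]
case [([0.547, 0.006, 0.095], 0.89)]
cover [([0.565, 0.063, 0.163], 0.72)]
flap [([0.56, -0.13, 0.122], 0.6), ([0.565, 0.055, 0.161], 0.5)]
cover_hinge [([0.566, 0.059, 0.162], 0.63)]
cover_edge [([0.569, 0.058, 0.162], 0.6)]
flap_hinge [([0.559, -0.132, 0.124], 0.93)]
flap_edge [([0.56, -0.13, 0.124], 0.57)]
objective_a [([0.56, -0.132, 0.119], 0.72), ([0.51, -0.071, 0.042], 0.42)]
oil_bottle []
eyepiece []
beaker [([0.56, -0.129, 0.121], 0.69), ([0.387, -0.359, 0.055], 0.56)]
petri_dish [([0.624, 0.397, 0.02], 0.8)]
stain_jar [([0.572, 0.061, 0.165], 0.71), ([0.595, -0.368, 0.048], 0.48)]
slide_box [([0.41, 0.42, 0.036], 0.96), ([0.597, -0.366, 0.046], 0.62)]
1.5 [ 1.79998816e+02  6.00248984e-04 -1.61107279e+02]
```

View pics/s0.png

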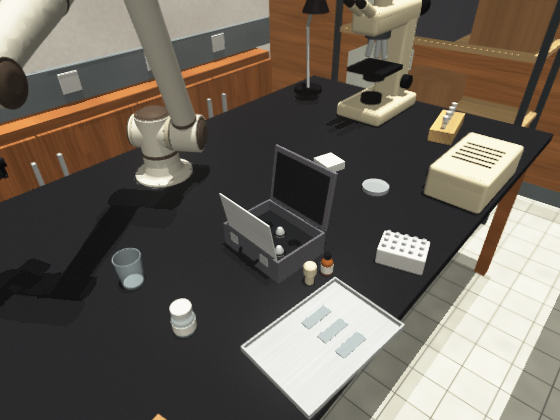

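View pics/d0.png

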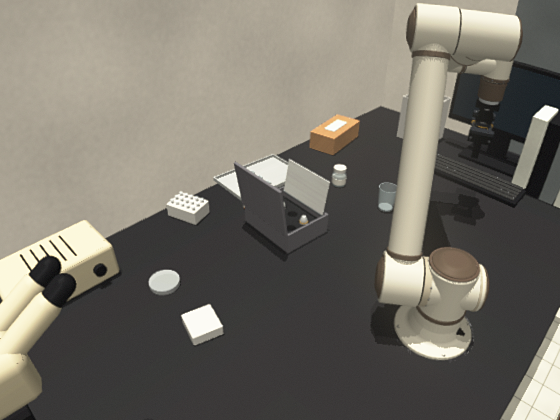

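The scene view shows the open case at about (275,235), the flap standing at (250,228) and the cover at (302,187). The side view shows the case at (285,215). I'll enlarge both to pick corners for a pose fit.

Run:
```python
import cv2,numpy as np
a=cv2.imread("pics/s0.png")[140:290,210:350]; b=cv2.imread("pics/d0.png")[150:260,225:340]
def g(im,x0,y0,k):
    o=cv2.resize(im,None,fx=k,fy=k,interpolation=cv2.INTER_CUBIC)
    o=np.clip(o.astype(float)*1.6+20,0,255).astype(np.uint8)
    for i in range(0,im.shape[1],20):
        cv2.line(o,(i*k,0),(i*k,6),(0,255,255),1);cv2.putText(o,str(x0+i),(i*k,16),0,.35,(0,255,255))
    for i in range(0,im.shape[0],20):
        cv2.line(o,(0,i*k),(6,i*k),(0,255,255),1);cv2.putText(o,str(y0+i),(8,i*k+4),0,.35,(0,255,255))
    return o
cv2.imwrite("pics/s0z.png",g(a,210,140,4)); cv2.imwrite("pics/d0z.png",g(b,225,150,5))
```

```text
(no output)
```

View pics/s0z.png

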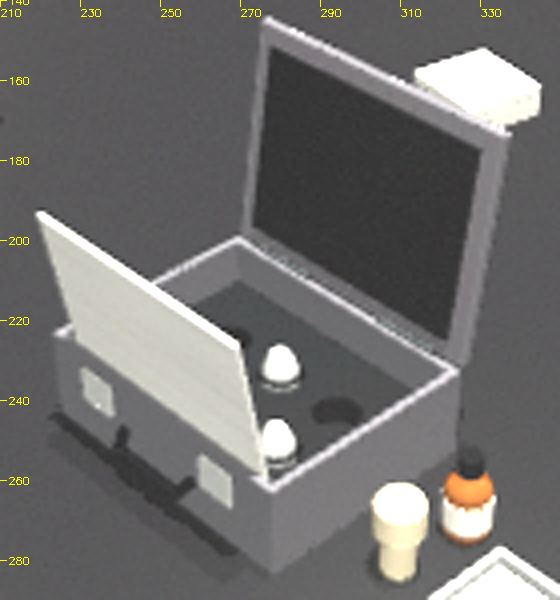

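View pics/d0z.png

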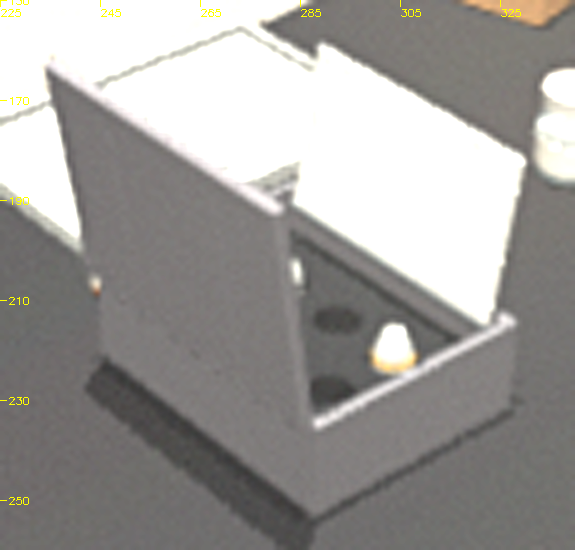

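In the scene zoom, the tray rim corners are at (278,262), (224,224), (270,199) and (324.5,233). The cover's free edge runs (277,144)–(337,173), and the flap's (219.5,193)–(269.5,227). In the side zoom, the cover edge runs (235,162)–(281,193) and the flap edge (289,159)–(330,182). Next I fit the pose.

```bash
cat > geo.py <<'E'
import numpy as np,cv2
from scipy.spatial.transform import Rotation as R
def proj(p,P):
    q=(np.atleast_2d(P)-p["position"])@R.from_euler("xyz",p["orientation"],degrees=True).as_matrix()
    q=q*[1,-1,-1]; K=np.array([[p["fx"],0,p["cx"]],[0,p["fy"],p["cy"]],[0,0,1]])
    return cv2.projectPoints(q,np.zeros(3),np.zeros(3),K,np.array(p["D"],float))[0][:,0]
def cov(a,r,t,y): return [.085-r*np.cos(a)+t*np.sin(a),y,.0705+r*np.sin(a)+t*np.cos(a)]
def flp(a,r,t,y): return [-.072+r*np.cos(a)-t*np.sin(a),y,.062+r*np.sin(a)+t*np.cos(a)]
def w(c,P):  # c=[x,y,yaw rad]
    P=np.atleast_2d(P); return P@R.from_euler("z",c[2]).as_matrix().T+[c[0],c[1],0]
E
python3 - <<'E'
from geo import *
from workcell import env
import cv2
from scipy.optimize import least_squares
s=env.grab_frame("scene"); d=env.grab_frame("side")
X,Y=.085,.11
def model(q):
    c,a,f=q[:3],q[3],q[4]
    S=[[-X,-Y,.07],[-X,Y,.07],[X,Y,.07],[X,-Y,.07],[-X,-Y,0],cov(a,.17,.005,Y),cov(a,.17,.005,-Y),flp(f,.12,.004,.095),flp(f,.12,.004,-.095)]
    D=[[X,Y,0],[X,Y,.07],[-X,Y,.07],cov(a,.17,.01,-Y),cov(a,.17,.01,Y),flp(f,.12,.002,.095),flp(f,.12,.002,-.095)]
    return np.vstack([proj(s,w(c,S)),proj(d,w(c,D))])
O=np.array([[278,262.5],[224.2,223.7],[270,199.2],[324.5,232.7],[278.7,283.2],[277,144.2],[337,173.2],[219.5,193.2],[269.5,226.7],
[287.6,254.4],[287.6,235.6],[327.6,214],[234.6,162.4],[281,193],[330,182],[289,159]])
r=least_squares(lambda q:(model(q)-O).ravel(),[.59,-.03,1.57,1.65,1.6],loss="soft_l1")
q=r.x;np.save("q.npy",q);print(q,np.degrees(q[2:]));print(np.round(model(q)-O,1).tolist())
im=s["image"]
c=q[:3]
print("cover edge",w(c,cov(q[3],.17,.01,0)),"flap edge",w(c,flp(q[4],.12,.004,0)),"hinges",w(c,[[.085,0,.0705],[-.072,0,.062]]))
E
```

```text
[ 0.57321146 -0.04687647  1.47639745  1.69944132  1.74902049] [ 84.59134294  97.37081499 100.21149247]
[[0.2, 0.6], [-0.7, -0.8], [-0.2, -0.5], [1.1, -0.2], [-0.1, 0.5], [-1.5, -0.0], [-0.2, 0.4], [-0.2, 0.2], [-0.4, 0.1], [-0.1, -0.6], [0.3, 0.5], [0.3, 0.7], [-1.1, -0.0], [-0.7, -0.3], [-0.7, 0.5], [-0.3, 0.5]]
cover edge [[0.58421398 0.06933058 0.23781232]] flap edge [[ 0.56404852 -0.14365416  0.17939008]] hinges [[ 0.58122345  0.03774509  0.0705    ]
 [ 0.56642483 -0.1185559   0.062     ]]
```

```bash
cat > push.py <<'E'
from geo import *
from workcell import env
q=np.load("q.npy"); c=q[:3]; yaw=np.degrees(c[2])-180
ORI=[180,0,yaw]; H=.0095
def tcp(P): return w(c,P)[0]
def path(f,r,t,sgn,angs,rs):
    """drive the fingertip's lower corner (on side sgn of case x) along the plate's arc"""
    for a,r in zip(angs,rs):
        P=f(a,r,t,0); P[0]-=sgn*H
        hit=env.move_straight(tcp(P),rate=.08,force_limit=15)
        st=env.read_state()
        print(round(np.degrees(a)),np.round(P,3),hit,np.round(st["force"],1),round(st["clock"],1),flush=True)
        if hit: break
E
python3 - <<'E'
from push import *
env.gripper_to(0.0)
env.goto(tcp([-.17,0,.27]),ORI)
env.move_straight(tcp([-.15,0,.165]))
st=env.read_state();print(np.round(st["position"],3),st["opening"],np.round(st["force"],1),st["clock"])
a=np.radians([106,95,85,72,60,48,36,24,14,6,1])
path(flp,0,.004,1,a,np.linspace(.102,.098,len(a)))
im=env.grab_frame("scene"); cv2.imwrite("pics/s1.png",im["image"])
E
```

```text
[ 0.56  -0.197  0.166] 0.008310313124085856 [-0.1 -0.6  0.4] 5.8667
106 [-0.113  0.     0.159] False [-0.   0.1  0.2] 6.5
95 [-0.094  0.     0.163] False [ 0.4 -0.1  0.6] 6.9
85 [-0.077  0.     0.163] False [0.3 0.  0.1] 7.2
72 [-0.054  0.     0.159] False [-0.3  0.  -1.5] 7.7
60 [-0.035  0.     0.151] False [-0.2  0.4 -0.3] 8.1
48 [-0.018  0.     0.139] False [-0.9 -0.1 -0.1] 8.5
36 [-0.003  0.     0.124] False [0.3 0.4 0.3] 8.9
24 [0.007 0.    0.106] False [-0.1 -0.3  0. ] 9.3
14 [0.013 0.    0.09 ] False [0.9 0.8 0.4] 9.7
6 [0.016 0.    0.076] False [0.  0.1 0.1] 10.0
1 [0.016 0.    0.068] False [1.2 0.4 0.1] 10.3
```

View pics/s1.png

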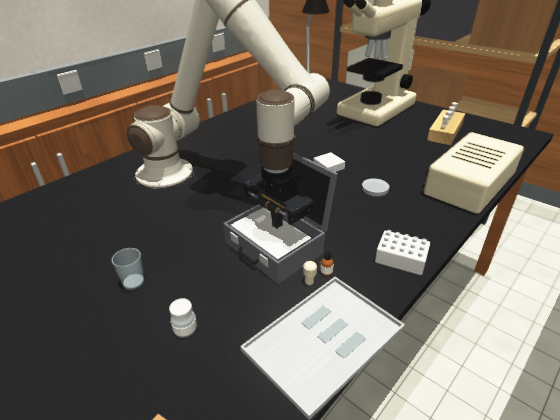

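The flap lies nearly flat in the tray around (265,230), and the cover still stands at (318,190). I'll press the flap onto its stop, then go round behind the cover and swing it shut.

Run:
```python
from push import *
hit=env.move_straight(tcp([.018,0,.058]),rate=.02,force_limit=6)
st=env.read_state();print("press",hit,np.round(st["position"],4),np.round(st["force"],1))
env.dwell(.3)
env.move_straight(tcp([.0,0,.33]))
im=env.grab_frame("scene"); cv2.imwrite("pics/s2.png",im["image"][140:290,180:380].repeat(4,0).repeat(4,1))
print(proj(im,w(c,[flp(a,.12,.004,y) for a in (0,.07) for y in (-.095,.095)])).round(1).tolist())
env.move_straight(tcp([.19,0,.33]))
env.move_straight(tcp([.17,0,.225]))
print(np.round(env.read_state()["force"],1),env.read_state()["clock"])
```

```text
press True [ 0.5752 -0.0303  0.0664] [-0.3  0.8  3.5]
[[311.7, 237.3], [263.8, 206.9], [311.7, 234.9], [263.5, 204.6]]
[0.6 0.3 0.2] 15.15
```

View pics/s2.png

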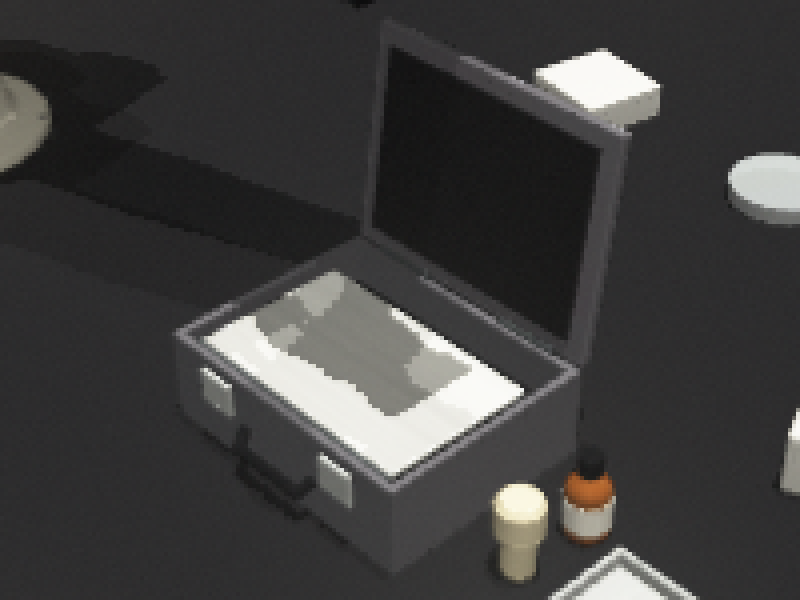

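The flap's free-edge corner is at (311,237.5), against a predicted (311.7,237.3) when flat, so it is flat. The cover is still open, so I swing it next.

Run:
```python
from push import *
a=np.radians([104,94,84,72,60,48,36,26,17,9,3,1])
path(cov,0,.01,-1,a,np.linspace(.148,.145,len(a)))
p=env.read_state()["position"]
hit=env.move_straight([p[0],p[1],.072],rate=.02,force_limit=9)
st=env.read_state();print("press",hit,np.round(st["position"],4),np.round(st["force"],1))
env.dwell(.4)
print(env.read_state()["position"])
env.move_straight([p[0],p[1],.30])
env.goto([.35,-.2,.35],ORI)
im=env.grab_frame("scene"); cv2.imwrite("pics/s3.png",im["image"][140:290,180:380].repeat(4,0).repeat(4,1))
print(proj(im,w(c,[cov(a,.17,.01,y) for a in (0,.035) for y in (-.11,.11)])).round(1).tolist(),env.read_state()["clock"])
```

```text
104 [0.14  0.    0.212] False [-0.6 -0.3  0.1] 15.7
94 [0.115 0.    0.217] False [ 0.3  0.3 -0.2] 16.2
84 [0.089 0.    0.218] False [ 0.4 -0.5  0.1] 16.7
72 [0.059 0.    0.214] False [-0.6  0.6 -0.2] 17.2
60 [0.03  0.    0.203] False [0.3 0.1 0.7] 17.7
48 [0.004 0.    0.186] False [-0.3 -0.7 -0.6] 18.3
36 [-0.018  0.     0.165] False [ 0.5  0.  -0.1] 18.8
26 [-0.032  0.     0.144] False [ 0.8 -0.3 -0.3] 19.3
17 [-0.042  0.     0.123] False [ 0.3 -0.  -0.2] 19.7
9 [-0.048  0.     0.103] False [ 1.6 -0.1 -0.2] 20.1
3 [-0.05   0.     0.088] False [ 0.9 -0.1  0.2] 20.4
1 [-0.05   0.     0.083] False [0.4 0.4 0.1] 20.7
press True [ 0.5687 -0.097   0.081 ] [-0.9  0.2  4. ]
[ 0.56867281 -0.09703588  0.08091335]
[[278.2, 259.9], [223.2, 219.9], [278.3, 258.0], [223.1, 218.1]] 24.0417
```

View pics/s3.png

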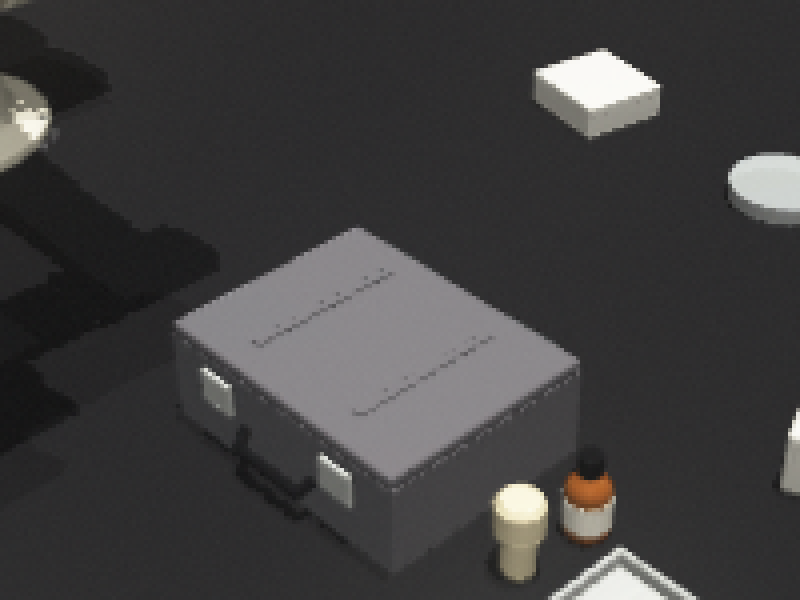

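The cover is level on the rim: its near corner is at (278,260), against a predicted (278.2,259.9) when shut. The bottle, eyepiece and other things in view haven't moved, so I'm handing in.

```bash
python3 -c "
from workcell import env
print(env.close_job())"
```

```text
the job is handed in; nothing more can be done
None
```

I folded the flap flat, then swung the cover shut over it and handed the job in at about 24 s; the pictures show both closed and nothing on the bench visibly moved, but no verdict came back.

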